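Thread the spice mill's drive shaft through its loose grinding discs

TASK

Put the spice mill back together: take the drive shaft out of its wooden stand and pass it, point down, through all three loose discs stacked in the mill until it stands fully home in the bearing hole at the bottom, then let go of it. The two lower discs are hidden and shifted, so feel for their holes gently and bring them into line with the shaft: never force it, drop it or knock the mill, and leave the bowl, jar and spoon alone.

Things in the scene. Friction and masses are not known exactly. Their poses are not given: they have to be found in the camera images.
- mill: Fixed round aluminium mill body, 90 mm outside, 78 mm inside, open at the top; a small lip sticks out 30 mm at its -x side. Origin: centre of its underside on the table; z up. On a sprung ring inside lie three equal loose steel discs, 62 mm across, 8 mm thick, each with a 12 mm central hole. All load on the mill, the discs' own 5 N included, must stay below 25 N.
- mill_rim (a point): Centre of the mill's open top, on its axis, 84 mm above the table. Each disc can slide 8 mm any way from this axis and starts shifted 4 to 7 mm off it, each in another direction. The middle and lower discs are hidden under the top one and are not measured.
- mill_rest (a point): Point on the mill's axis where the disc stack rests, 47 mm above the table; at rest the stack's top face is at 71 mm. Pressed by the shaft the whole stack sinks: it gives from about 2 N, then 0.6 N per mm, to a hard stop at 14 mm; it springs back up when the tip drops into a hole. The ring's opening is 29 mm square.
- mill_bore (a point): Centre of the mouth of the bearing hole, on the mill's axis, 28 mm above the table, hidden under the discs; z up. The hole is 11.5 mm wide and 22 mm deep, solid at the bottom. Between the lowest disc (47 mm) and this mouth (28 mm) the tip can be carried sideways.
- top_disc_hole (a point): Centre of the 12 mm hole of the topmost disc, at its upper face; z up. The only disc that can be seen, from above, 13 mm below the rim.
- shaft_head (a point): Centre of the shaft's wooden head, a block 24 mm square, 44 mm tall, faces along this point's x and y; z up along the shaft. The shaft (about 130 g) starts upright in a fixed wooden stand 70 mm square and 88 mm tall, the head's underside resting on its top; lift it 85 mm to come out of the 14 mm hole.
- shaft_tip (a point): Lower end of the shaft, 106 mm below the head's centre. Below the head a polished, slippery steel rod, 10 mm thick and 84 mm long, its last 8 mm tapering to a flat tip 5 mm wide. Fully home, the tip is 6 mm above the table and the head's underside 6 mm above the mill's rim.
- bowl: Small glass bowl, 100 mm wide, 32 mm high. Bystander. Origin: centre of underside.
- jar: Closed glass jar, 68 mm wide, 100 mm high. Bystander. Origin: centre of underside.
- spoon: Wooden spoon lying flat. Bystander. Its x axis runs along it.
There are look-alikes about, which are no part of the job. What is meant by the part that bears shaft_head is not blue, and is the smaller of those in its own colour. What is shaped like the part that bears top_disc_hole but orange is not meant.

How it is judged:
On the way, in this order (a step that is already met when the one before it is completed fails the run):
1. the shaft is lifted clear of its stand (height (world z) of shaft_tip above 0.09 m), for 0.05 s.
2. the tip has passed through all three discs, inside the mill (z of shaft_tip in the frame of mill below 0.043 m and horizontal distance between shaft_tip and mill below 0.012 m and z of top_disc_hole in the frame of mill above 0.066 m), for 0.05 s.
At the end, for the whole second after the job is handed in: The released shaft stands in the mill through all three discs: tip within 4 mm of the bottom of the bearing hole and within 3 mm of the mill's axis, shaft upright within about 8 degrees, and the discs lie level in the mill at their rest height (top face 66 to 76 mm above the table) (z of shaft_tip in the frame of mill below 0.01 m and horizontal distance between shaft_tip and mill below 0.003 m and angle between the z axis of shaft_head and the z axis of mill, either way round below 0.15 rad and horizontal distance between top_disc_hole and mill below 0.009 m and z of top_disc_hole in the frame of mill between 0.066 and 0.076 m); the robot touches nothing.
It fails at once if the mill is loaded with more than 25 N (shaft forced or dropped, mill knocked) (contact force between mill and anything else above 25 N).
It fails at once if bowl disturbed (distance of bowl from where it was at the start of the episode above 0.03 m).
It fails at once if jar disturbed (distance of jar from where it was at the start of the episode above 0.03 m).
It fails at once if spoon disturbed (distance of spoon from where it was at the start of the episode above 0.04 m).
It also fails if it takes over 58 s, if anything falls off the work surface, if the arm or the gripper's body presses on something with over 40 N, if the wrist force passes 120 N, or if a joint passes its speed limit or range.

ROBOT

A 6-joint arm with a two-finger parallel gripper is mounted at the origin on the work surface. World frame = base frame: x ahead of the robot, y to its left, z up, the work surface at z = 0. Lengths are in m, angles in rad, forces in N, time in s.
With the tool pointing down it reaches from about 0.3 to 0.875 m from the base axis. Payload 6.4 kg.
Tool frame: the origin (TCP) lies on the front face of the gripper's body, between the roots of the fingers; the fingertips stand 73 mm ahead of it and the grasp point (between the pads) lies ctrl.pinch_z ahead of it (ctrl.pinch_z is the distance from the TCP to the grasp point, in m); z points along the fingers, x is the direction in which the jaws open and shut, and the axes are right-handed (so a half turn about z gives the same grasp; the last joint's range is limited). The gripper opens to 85 mm and grips with 20 to 120 N. Pads are 22 mm wide; open, the fingers measure 114 mm over their backs; the gripper's body (76 mm by 85 mm) begins 54 mm behind the grasp point. The pads swing forward as they close: fully open they stand 13 mm farther back than shut.
Start: joints at [-1.434, 0.181, 1.607, -0, 1.354, -0.206], TCP at [0.193, -0.542, 0.304] pointing down, gripper open.
Joint ranges: [-2.99, 2.99], [-0.89, 2.07], [0.3, 2.58], [-1.14, 4.28], [0, 2.63], [-3.12, 3.12]. Speed limits (rad/s): [2.57, 2.57, 3.01, 3.14, 3.14, 3.14].

INTERFACE

Orientations are given as a unit quaternion [w, x, y, z].
In Python, from bench import ctrl gives the robot as it stands.
- The arm moves only by the tool move_arm, never from a script. Its argument "rows" is text: rows parted by semicolons, each of 7 numbers parted by spaces: the shift along the tool's x, y, z in cm, then the turn, a rotation vector about the tool's x, y, z in degrees, then the opening, from 0 (shut) to 1 (fully open). In form: x y z rx ry rz grip; .... A call has 1 to 20 rows; each row shifts and turns the commanded pose from where the row before left it, along the tool's axes as they then stand; what a row does not reach is not made up. A row lasts 1/10 s, in which the tool goes at most 50 mm and 8.59 degrees, less where a joint would pass 70% of its speed; a pose out of reach is approached as far as the arm can. A call with a gripper value outside its range is refused whole. The fingers move at their own pace and stop on an object; the grip force is fixed at half the most. Time passes only in rows, so rows that do not move let the fingers close. It gives the time, the measured TCP pose, the force and the opening at its end, in the units of the state.
- ctrl.get_obs(): the state, without advancing time (a new reading comes with each control period).
- ctrl.camera(name): name is "scene" or "side" or "wrist"; returns a dict with "color" (480x640x3 uint8, blue, green, red), "fx", "fy", "cx", "cy" (pixels), "k1" (the pictures are not rectified: a ray, as slopes to the right and down, at radius r is drawn at 1 + k1 r^2 times it, then the intrinsics apply), "rvec" (rotation vector, rad) and "tvec" (3), from world to camera coordinates, as OpenCV has them. Camera axes: x right, y down, z forward; pixel columns grow to the right and rows downward; lengths in m; the calibration is good to about 2 mm. A picture is of the moment at which its call begins. There is no depth.
- ctrl.hand_in(): hands the job in, once; it reports no verdict.
Trained networks look in the newest picture that a camera, given by its name, has taken for a name from the list of things; names that differ only in an ending like _2 or _b are one class to them, and where a whole thing is asked for, a point or a joint stands for the part that bears it (a point fixed in the world has none). Each returns a list of dicts, best first, with "confidence" (0 to 1); they miss things now and then, are a little off and sometimes report something else, mostly with a low value. They report only what shows in the picture. A call takes as long as a camera call. They do not tell look-alikes from the thing itself.
- ctrl.look_for(camera, query): "bbox" ([left, top, right, bottom] in pixels, round what is visible of it).
- ctrl.trace(camera, query): "region" (480x640 bool, what is visible of it) and "bbox" ([left, top, right, bottom] in pixels, round what is visible of it).
The state is a dict: "time_s": time; "q": joint angles; "dq": joint speeds; "joint_efforts": joint torques, N m; "eef_pos": TCP position; "eef_rot": TCP orientation; "wrist_force": force on the tool from outside, world axes, zero at the start; "torque": the same for the moment, N m; "opening": opening from 0.0 (shut) to 1.0 (fully open).
Only numpy, scipy, OpenCV 4.12 (cv2) and the standard library are available. Lean on these libraries where they do the work, as an engineer would, in place of code of your own. Each camera call takes 0.05 s, during which the arm holds its last target.

## Working session

There is one attempt and no reset: what is moved stays moved. The work goes in short steps, Python scripts to look and compute and a tool call to move; the robot and the scene stay as the last step left them, time stands still between calls to the robot, and variables do not carry over. Pictures are saved under pics/ and viewed, and the job is handed in when it is done.

Besides the shell and the picture viewer there is one more tool, called after ">>>" by a JSON object that holds its "fn" and its "kwargs". move_arm: Moves the arm, as the interface text tells. Its arguments: {"type":"object","properties":{"rows":{"type":"string"}},"required":["rows"]}

```bash
ls; mkdir -p pics; python3 - <<'E'
from bench import ctrl
import cv2,json
o=ctrl.get_obs();print({k:(v if not hasattr(v,'tolist') else v.tolist()) for k,v in o.items()},ctrl.pinch_z)
for n in ["scene","side","wrist"]:
    c=ctrl.camera(n);cv2.imwrite(f"pics/{n}0.png",c["color"])
    print(n,{k:v for k,v in c.items() if k!="color"})
    for q in ["mill","shaft_head","top_disc_hole","bowl","jar","spoon"]:
        try: print(q,[( [round(float(x)) for x in d["bbox"]],round(d["confidence"],2)) for d in ctrl.look_for(n,q)])
        except Exception as e: print(q,e)
E
```

```text
pics
{'time_s': 0.0, 'q': [-1.4343023055542177, 0.18156604993376482, 1.608014585502667, -3.1016357959607387e-06, 1.3537970955256364, -0.20629325075100408], 'dq': [-0.00026630419602644223, 1.7895172408956446e-05, 6.441079598112317e-05, 0.00026364595486328345, -0.00018631161695521292, -0.0007172560340080814], 'joint_efforts': [-0.00015010834431450348, -44.48697209358215, -35.133479833602905, -0.000291383521471289, 0.009102026524487883, -5.979729394312017e-05], 'eef_pos': [0.1932248658162699, -0.5411048518434178, 0.3029667982334197], 'eef_rot': [-0.000651724487277447, 0.8173472560959596, -0.576144657464615, -0.0006098217608811051], 'wrist_force': [1.0579548258514349, 0.42291256773325564, 0.08884616670476102], 'torque': [0.010907252305689277, -0.011158697739510342, -0.034592963269210936], 'opening': 1.0028390633188837} 0.0539
scene {'fx': 489.038693051714, 'fy': 489.038693051714, 'cx': 320.77159289185965, 'cy': 239.54220293825531, 'k1': -0.03148580066497708, 'rvec': array([ 2.08191717,  1.67536212, -0.48091373]), 'tvec': array([-0.19969034, -0.43648202,  1.25433984])}
mill [([168, 189, 2
[... 627 characters left out ...]
13, 229, 331, 258], 0.83), ([270, 231, 295, 308], 0.75), ([330, 198, 344, 243], 0.69)]
top_disc_hole [([403, 200, 432, 219], 0.94), ([432, 194, 452, 210], 0.73), ([363, 197, 384, 215], 0.72)]
bowl [([256, 205, 296, 235], 0.98), ([267, 400, 314, 467], 0.51)]
jar [([264, 402, 312, 469], 0.85), ([394, 196, 436, 249], 0.49), ([188, 252, 272, 292], 0.22)]
spoon [([190, 256, 275, 289], 0.93)]
wrist {'fx': 429.6571532395734, 'fy': 429.6571532395734, 'cx': 317.0499488101149, 'cy': 235.37711644726065, 'k1': -0.10058642511533775, 'rvec': array([-2.35328902,  1.65741114,  0.2579778 ]), 'tvec': array([-0.57432906, -0.0404178 ,  0.38094818])}
mill []
shaft_head []
top_disc_hole []
bowl []
jar []
spoon []
```

View pics/scene0.png

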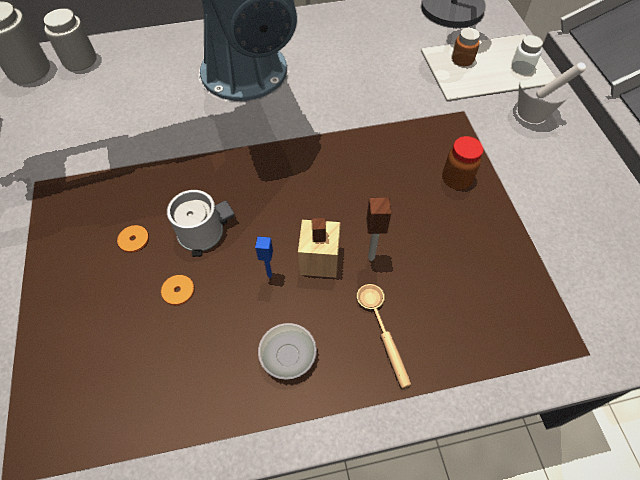

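View pics/side0.png

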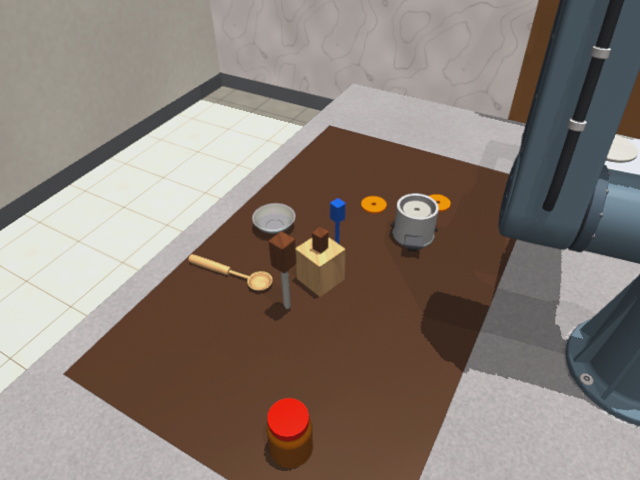

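```bash
python3 - <<'E'
import cv2,numpy as np
a=cv2.imread("pics/scene0.png")[170:330,100:420]; b=cv2.imread("pics/side0.png")[180:320,250:470]
cv2.imwrite("pics/crop0.png",cv2.resize(a,(800,400),interpolation=cv2.INTER_CUBIC))
cv2.imwrite("pics/crop1.png",cv2.resize(b,(800,509),interpolation=cv2.INTER_CUBIC))
E
```

```text
(no output)
```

View pics/crop0.png

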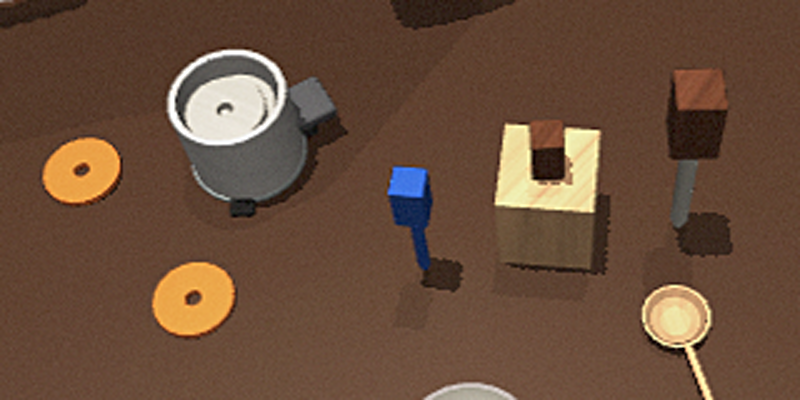

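View pics/crop1.png

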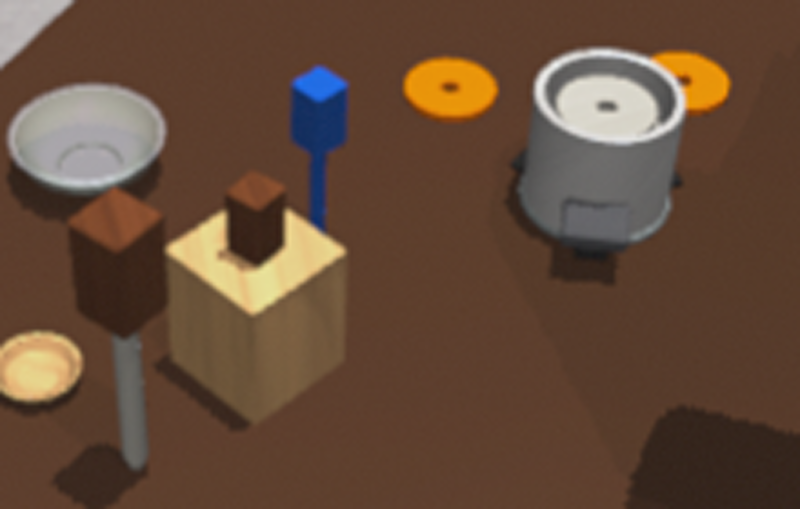

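The three shaft-shaped things in the scene picture are the small brown one in the stand (319,231), the large brown one (378,230) and the blue one (264,260). The small brown one fits: it isn't blue, it's the smaller of the two browns, and it stands in the wooden stand. The crop confirms this. The mill is at (195,218) with a grey disc inside, and the orange discs at (132,238) and (177,290) aren't meant.

```bash
cat > h.py <<'E'
import numpy as np,cv2
from bench import ctrl
from scipy.spatial.transform import Rotation as R
def cam(n):
    c=ctrl.camera(n);c["R"]=cv2.Rodrigues(np.array(c["rvec"]))[0];c["t"]=np.array(c["tvec"]).ravel();return c
def ray(c,px):
    K=np.array([[c["fx"],0,c["cx"]],[0,c["fy"],c["cy"]],[0,0,1]])
    u=cv2.undistortPoints(np.array([[px]],float),K,np.array([c["k1"],0,0,0,0]))[0,0]
    d=c["R"].T@np.array([u[0],u[1],1.]);o=-c["R"].T@c["t"];return o,d/np.linalg.norm(d)
def onz(c,px,z):
    o,d=ray(c,px);return o+d*(z-o[2])/d[2]
def tri(rs):
    A=sum(np.eye(3)-np.outer(d,d) for o,d in rs);b=sum((np.eye(3)-np.outer(d,d))@o for o,d in rs);return np.linalg.solve(A,b)
def proj(c,P):
    K=np.array([[c["fx"],0,c["cx"]],[0,c["fy"],c["cy"]],[0,0,1]])
    return cv2.projectPoints(np.atleast_2d(np.array(P,float)),c["R"],c["t"],K,np.array([c["k1"],0,0,0,0]))[0][:,0]
def ell(c,mask,z):
    cs=cv2.findContours(mask.astype(np.uint8),0,1)[0];k=max(cs,key=cv2.contourArea)[:,0]
    W=np.array([onz(c,p,z)[:2] for p in k]);return W
def tool(v):
    "world vector -> tool axes"
    return R.from_quat(np.roll(ctrl.get_obs()["eef_rot"],-1)).inv().apply(v)
E
python3 - <<'E'
from h import *
np.set_printoptions(precision=4,suppress=True)
C={n:cam(n) for n in("scene","side")}
# mask centres/regions
for n in C:
    c=C[n]
    print(n)
    for q in ["shaft_head","top_disc_hole","mill","jar","bowl","spoon"]:
        for d in ctrl.trace(n,q)[:3]:
            m=d["region"];ys,xs=np.nonzero(m);print(q,round(d["confidence"],2),np.round(d["bbox"]),xs.mean().round(1),ys.mean().round(1),onz(c,(xs.mean(),ys.mean()),{"shaft_head":.11,"top_disc_hole":.071,"mill":.04,"jar":.05,"bowl":.016,"spoon":.01}[q]))
E
```

```text
scene
shaft_head 0.84 [366. 195. 387. 262.] 375.4 221.8 [0.5957 0.1751 0.11  ]
shaft_head 0.71 [317. 220. 325. 239.] 318.2 229.0 [0.5885 0.072  0.11  ]
shaft_head 0.53 [167. 189. 233. 254.] 199.6 221.7 [ 0.5274 -0.1323  0.11  ]
top_disc_hole 0.86 [161. 275. 196. 306.] 177.3 289.6 [ 0.6336 -0.1885  0.071 ]
top_disc_hole 0.81 [116. 225. 146. 252.] 132.6 238.3 [ 0.5095 -0.2636  0.071 ]
mill 0.96 [166. 191. 234. 259.] 199.6 222.0 [ 0.4777 -0.1432  0.04  ]
spoon 0.96 [355. 284. 416. 388.] 383.1 329.4 [0.7587 0.1531 0.01  ]
side
shaft_head 0.92 [314. 229. 330. 254.] 320.3 239.9 [0.5882 0.0688 0.11  ]
shaft_head 0.79 [269. 229. 297. 310.] 284.3 259.9 [0.62   0.1495 0.11  ]
shaft_head 0.63 [322. 212. 338. 245.] 332.8 225.1 [0.5877 0.0183 0.11  ]
top_disc_hole 0.96 [405. 199. 431. 215.] 417.1 209.3 [ 0.4715 -0.1581  0.071 ]
top_disc_hole 0.75 [363. 197. 384. 215.] 374.2 204.8 [ 0.561  -0.1274  0.071 ]
top_disc_hole 0.55 [427. 197. 448. 212.] 441.0 202.0 [ 0.4339 -0.2081  0.071 ]
mill 0.67 [393. 193. 440. 253.] 414.5 224.2 [ 0.4681 -0.1436  0.04  ]
jar 0.74 [266. 401. 314. 469.] 289.5 432.7 [0.4514 0.408  0.05  ]
bowl 0.7 [252. 202. 295. 235.] 273.9 217.9 [ 0.7728 -0.0356  0.016 ]
spoon 0.95 [190. 255. 273. 290.] 234.8 273.1 [0.75   0.1501 0.01  ]
```

```bash
python3 - <<'E'
import cv2
a=cv2.imread("pics/scene0.png")[180:260,160:240];b=cv2.imread("pics/scene0.png")[210:285,290:365]
c=cv2.imread("pics/side0.png")[185:255,380:450];d=cv2.imread("pics/side0.png")[222:297,285:360]
import numpy as np
f=lambda x:cv2.resize(x,(400,300) if 0 else (300,300),interpolation=cv2.INTER_CUBIC)
cv2.imwrite("pics/crop2.png",np.vstack([np.hstack([f(a),f(b)]),np.hstack([f(c),f(d)])]))
E
```

```text
(no output)
```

View pics/crop2.png

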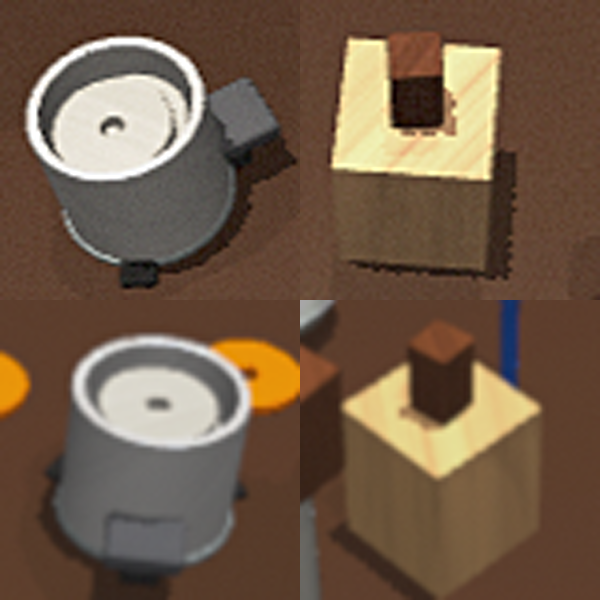

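```bash
python3 - <<'E'
from h import *
np.set_printoptions(precision=4,suppress=True)
C={n:cam(n) for n in("scene","side")}
S,D=C["scene"],C["side"]
sc=lambda p:(290+(p[0]-300)/4-.375,210+p[1]/4-.375)
sd=lambda p:(285+(p[0]-300)/4-.375,222+(p[1]-300)/4-.375)
def sq(P):
    P=np.array(P);e=P[1]-P[0];print(P[:,:2].tolist() if 0 else P[:,:2], 'ctr',P[:,:2].mean(0),'ang',np.degrees(np.arctan2(e[1],e[0])),[np.linalg.norm(P[i]-P[i-1]).round(4) for i in range(len(P))])
print("stand scene");sq([onz(S,sc(p),.088) for p in [(348,39),(501,47),(491,181),(331,167)]])
print("stand side");sq([onz(D,sd(p),.088) for p in [(343,407),(438,476),(541,407)]])
print("head scene");sq([onz(S,sc(p),.132) for p in [(389,33),(441,34),(442,78),(390,78)]])
print("head side");sq([onz(D,sd(p),.132) for p in [(409,346),(442,362),(474,341),(442,321)]])
ms=lambda p:(160+p[0]/3.75-.37,180+p[1]/3.75-.37)
md=lambda p:(380+p[0]/4.286-.38,185+(p[1]-300)/4.286-.38)
print("hole",onz(S,ms((112,126)),.071),onz(D,md((158,404)),.071), tri([ray(S,ms((112,126))),ray(D,md((158,404)))]))
# rim
for c,pts in ((S,[ms(p) for p in [(27,115),(116,37),(206,95),(116,181),(45,68),(185,150)]]),(D,[md(p) for p in [(73,390),(155,336),(250,398),(160,446)]])):
    W=np.array([onz(c,p,.084)[:2] for p in pts])
    A=np.c_[2*W,np.ones(len(W))];s=np.linalg.lstsq(A,(W**2).sum(1),rcond=None)[0];print("rim",s[:2],np.sqrt(s[2]+s[:2]@s[:2]))
print("lip",onz(S,ms((243,105)),.03),onz(D,md((145,540)),.03))
o=ctrl.get_obs();print(R.from_quat(np.roll(o["eef_rot"],-1)).as_matrix())
E
```

```text
stand scene
[[0.5473 0.0494]
 [0.5668 0.1174]
 [0.6351 0.0965]
 [0.6128 0.0289]] ctr [0.5905 0.073 ] ang 73.94862077119755 [np.float64(0.0687), np.float64(0.0707), np.float64(0.0714), np.float64(0.0712)]
stand side
[[0.6313 0.0932]
 [0.5666 0.1124]
 [0.5456 0.0463]] ctr [0.5812 0.0839] ang 163.47780911523418 [np.float64(0.0977), np.float64(0.0674), np.float64(0.0693)]
head scene
[[0.5776 0.0633]
 [0.583  0.0853]
 [0.6054 0.0808]
 [0.6006 0.059 ]] ctr [0.5916 0.0721] ang 76.21913807136139 [np.float64(0.0234), np.float64(0.0226), np.float64(0.0228), np.float64(0.0223)]
head side
[[0.5997 0.0808]
 [0.5803 0.0832]
 [0.5742 0.0628]
 [0.5948 0.0574]] ctr [0.5872 0.0711] ang 172.91037946711518 [np.float64(0.0239), np.float64(0.0195), np.float64(0.0213), np.float64(0.0213)]
hole [ 0.4756 -0.1556  0.071 ] [ 0.4732 -0.1588  0.071 ] [ 0.4739 -0.1568  0.0709]
rim [ 0.474  -0.1504] 0.04552539600680642
rim [ 0.4717 -0.1545] 0.0450004574628519
lip [ 0.4463 -0.0924  0.03  ] [ 0.4532 -0.1026  0.03  ]
[[ 0.3361 -0.9418 -0.    ]
 [-0.9418 -0.3361  0.    ]
 [-0.     -0.     -1.    ]]
```

```bash
python3 - <<'E'
from h import *
np.set_printoptions(precision=4,suppress=True)
c=cam("wrist");o=ctrl.get_obs()
T=R.from_quat(np.roll(o["eef_rot"],-1))
pc=-c["R"].T@c["t"];print("cam in tool",T.inv().apply(pc-o["eef_pos"]));print("cam axes in tool cols",T.inv().as_matrix()@c["R"].T)
S,D=cam("scene"),cam("side")
print("blue head ctr",tri([ray(S,(264,249)),ray(D,(338,210))]),"blue top",tri([ray(S,(264,241)),ray(D,(338,202))]))
print("big brown",tri([ray(S,(379,204)),ray(D,(283,240))]),"its tip",onz(S,(373,261),0),onz(D,(287,309),0))
cur=o["eef_pos"];
for nm,tgt in (("mill",[.473,-.152,.28]),("stand",[.589,.0715,.28])): print(nm,T.inv().apply(np.array(tgt)-cur)*100)
E
```

```text
cam in tool [-0.0006 -0.0776 -0.0712]
cam axes in tool cols [[ 1.      0.0008 -0.0001]
 [-0.0007  0.9528  0.3036]
 [ 0.0003 -0.3036  0.9528]]
blue head ctr [ 0.6042 -0.03    0.1067] blue top [ 0.603  -0.0272  0.1302]
big brown [0.6064 0.17   0.1817] its tip [0.6147 0.1752 0.    ] [0.6068 0.1726 0.    ]
mill [-27.2859 -39.4377   2.3904]
stand [-44.4361 -57.8755   2.3912]
```

View pics/wrist0.png

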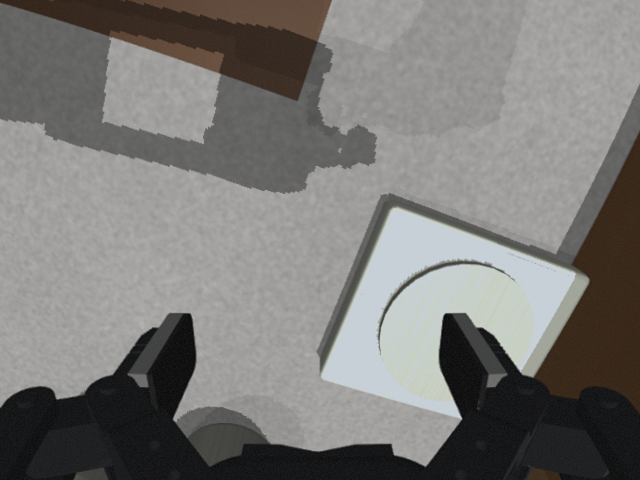

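>>> {"fn": "move_arm", "kwargs": {"rows": "-1 -1.5 0.2 0 0 0 1; -2.2 -3.2 0.3 0 0 0 1; -2.5 -3.6 0.3 0 0 0 1; -2.5 -3.6 0.3 0 0 0 1; -2.5 -3.6 0.3 0 0 0 1; -2.5 -3.6 0.3 0 0 0 1; -2.5 -3.6 0.3 0 0 0 1; -2.5 -3.6 0.3 0 0 0 1; -2.5 -3.6 0.3 0 0 0 1; -2.5 -3.6 0.3 0 0 0 1; -2.3 -3.2 0.3 0 0 0 1; -1.5 -2.3 0.3 0 0 0 1; 0 0 0 0 0 -7.7 1; 0 0 0 0 0 -7.7 1; 0 0 0 0 0 -7.7 1; 0 0 0 0 0 -7.7 1; 0 0 0 0 0 -7.7 1; 0 0 0 0 0 -7.7 1; 0 0 0 0 0 -7.8 1; 0 0 0 0 0 0 1"}}

```text
time_s: 4.0
eef_pos: [0.4696, -0.1553, 0.2688]
eef_rot: [-0.0, 0.99, -0.141, -0.0]
wrist_force: [-0.2, -0.1, 0.5]
opening: 0.999
```

```bash
python3 - <<'E'
from h import *
np.set_printoptions(precision=4,suppress=True)
c=cam("wrist");cv2.imwrite("pics/w1.png",c["color"]);o=ctrl.get_obs();print(o["time_s"],o["eef_pos"],o["wrist_force"],R.from_quat(np.roll(o["eef_rot"],-1)).as_matrix())
for q in ["mill","top_disc_hole"]:
    print(q,[(np.round(d["bbox"]),round(d["confidence"],2)) for d in ctrl.look_for("wrist",q)])
E
```

```text
4.05 [ 0.4696 -0.1554  0.2688] [0.1086 0.3147 0.1326] [[ 0.9588 -0.284  -0.0001]
 [-0.284  -0.9588  0.0003]
 [-0.0002 -0.0003 -1.    ]]
mill []
top_disc_hole [(array([314., 310., 384., 371.]), 0.93), (array([444., 175., 523., 251.]), 0.91), (array([280., 177., 373., 266.]), 0.85)]
```

View pics/w1.png

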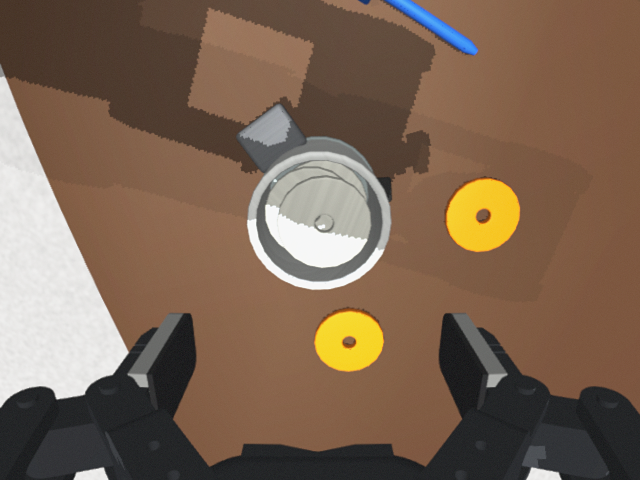

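```bash
python3 - <<'E'
import cv2
a=cv2.imread("pics/w1.png")[140:300,235:405]
cv2.imwrite("pics/w1c.png",cv2.resize(a,(638,600),interpolation=cv2.INTER_CUBIC))
E
```

```text
(no output)
```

View pics/w1c.png

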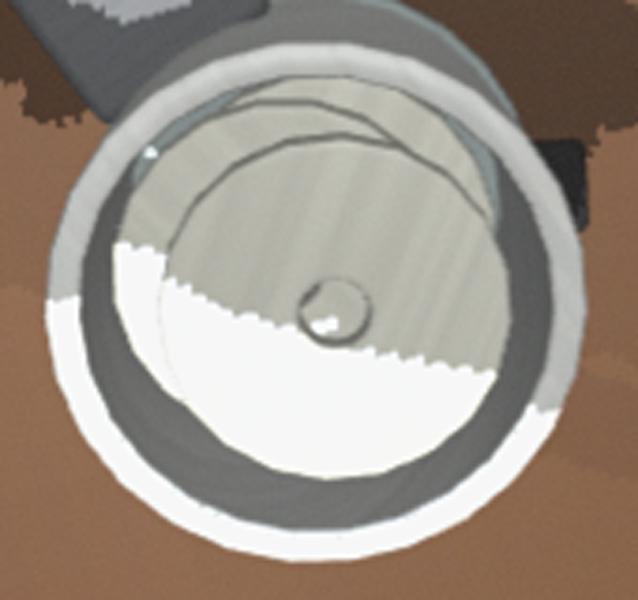

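```bash
cat > fit1.py <<'E'
from h import *
from scipy.optimize import least_squares
np.set_printoptions(precision=4,suppress=True)
c=cam("wrist")
px=lambda p:(235+p[0]/3.753-.37,140+p[1]/3.75-.37)
def fit(pts,z,r):
    W=np.array([onz(c,px(p),z)[:2] for p in pts])
    s=least_squares(lambda v:np.hypot(*(W-v).T)-r,W.mean(0)+[0.001,0]);f=least_squares(lambda v:np.hypot(*(W-v[:2]).T)-v[2],[*s.x,r])
    return s.x,np.abs(s.fun).max(),f.x
for nm,p,z,r in (("rim_out",[(46,300),(330,562),(586,280),(320,42),(110,130),(530,455),(130,490)],.084,.045),
 ("rim_in",[(80,290),(320,528),(553,290),(120,420),(510,420)],.084,.039),
 ("top",[(335,134),(250,152),(190,205),(165,255),(158,310),(330,478),(511,290),(490,225),(400,150),(230,445),(440,450)],.071,.031),
 ("hole",[(297,312),(372,312),(334.5,276),(334.5,348)],.071,.006),
 ("mid",[(115,245),(113,290),(130,345),(183,402),(145,180),(185,130),(235,108),(290,100),(345,113),(390,143)],.063,.031),
 ("low",[(260,84),(300,77),(340,76),(380,82),(420,97),(450,122),(475,160),(490,200)],.055,.031)):
    print(nm,*fit(p,z,r))
E
python3 fit1.py
```

```text
rim_out [ 0.4715 -0.1515] 0.0006785586564299825 [ 0.4714 -0.1515  0.0447]
rim_in [ 0.4719 -0.1505] 0.0006824845440996583 [ 0.4718 -0.1506  0.0389]
top [ 0.4737 -0.1559] 0.0007893732430112807 [ 0.4737 -0.1559  0.031 ]
hole [ 0.4737 -0.1558] 0.0005081384027609496 [ 0.4737 -0.1558  0.0065]
mid [ 0.4669 -0.1492] 0.0011051988211760039 [ 0.4665 -0.1486  0.0304]
low [ 0.4747 -0.1474] 0.0005122108864664063 [ 0.4751 -0.147   0.0305]
```

The wrist view shows the rim, the top hole at (324,223) and the exposed edges of the two lower discs. Circle fits put the axis at about (471.6,-151.0) mm. The top hole is offset (+2,-5), the middle disc about (-5,+2) and the lower about (+3,+4), so all lie 4–7 mm off as stated. Next is the stand, with the jaws turned along world yaw 74°.

>>> {"fn": "move_arm", "kwargs": {"rows": "0.4 -1.5 -0.6 0 0 0 0.8; 0.7 -3.5 -0.8 0 0 0 0.8; 0.8 -4.0 -0.8 0 0 0 0.8; 0.8 -4.0 0 0 0 0 0.8; 0.8 -4.0 0 0 0 0 0.8; 0.7 -4.0 0 0 0 0 0.8; 0.5 -2.9 0 0 0 0 0.8; 0.3 -1.3 0 0 0 0 0.8; 0 0 0 0 0 -8.2 0.8; 0 0 0 0 0 -8.2 0.8; 0 0 0 0 0 -8.2 0.8; 0 0 0 0 0 -8.2 0.8; 0 0 0 0 0 -8.2 0.8; 0 0 0 0 0 -8.2 0.8; 0 0 0 0 0 -8.2 0.8; 0 0 0 0 0 -8.2 0.8; 0 0 0 0 0 -8.2 0.8; 0 0 0 0 0 -8.2 0.8; 0 0 0 0 0 -8 0.8; 0 0 0 0 0 0 0.8"}}

```text
time_s: 6.2
eef_pos: [0.5886, 0.0709, 0.2908]
eef_rot: [-0.0, 0.801, 0.599, -0.0]
wrist_force: [-0.4, -0.3, 1.1]
opening: 0.801
```

```bash
python3 - <<'E'
from h import *
np.set_printoptions(precision=4,suppress=True)
c=cam("wrist");cv2.imwrite("pics/w2.png",c["color"]);o=ctrl.get_obs();m=R.from_quat(np.roll(o["eef_rot"],-1)).as_matrix();print(o["time_s"],o["eef_pos"],m,np.degrees(np.arctan2(m[1,0],m[0,0])))
np.save("w2cam.npy",{k:c[k] for k in c if k!="color"},allow_pickle=True)
E
```

```text
6.25 [0.5887 0.071  0.2908] [[ 0.286   0.9582 -0.0003]
 [ 0.9582 -0.286  -0.0002]
 [-0.0003 -0.0002 -1.    ]] 73.38019002463561
```

View pics/w2.png

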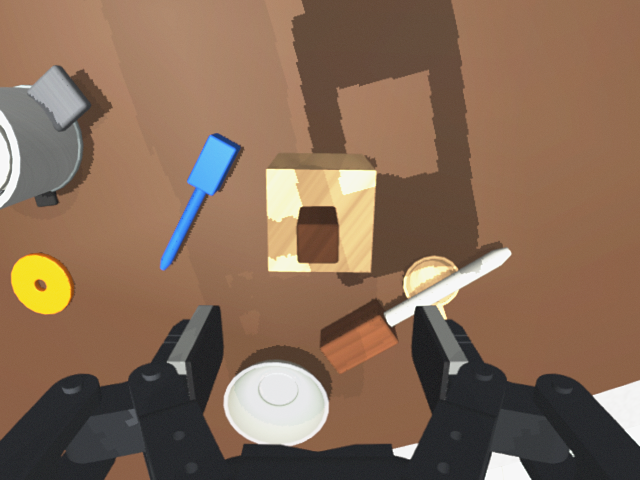

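```bash
python3 - <<'E'
import cv2
a=cv2.imread("pics/w2.png")[145:285,255:395]
cv2.imwrite("pics/w2c.png",cv2.resize(a,(560,560),interpolation=cv2.INTER_CUBIC))
E
```

```text
(no output)
```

View pics/w2c.png

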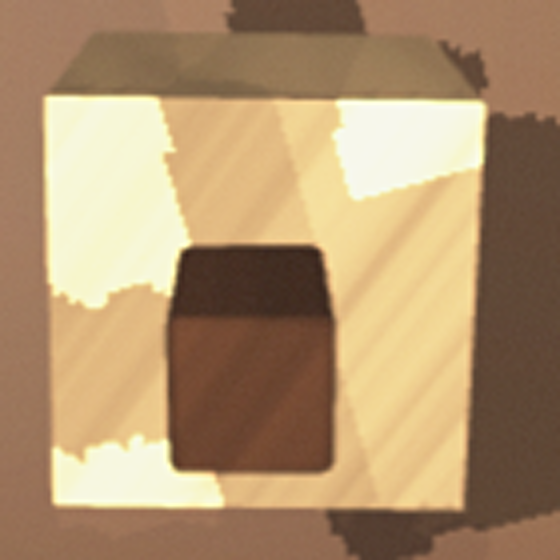

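```bash
python3 - <<'E'
from h import *
np.set_printoptions(precision=4,suppress=True)
c=np.load("w2cam.npy",allow_pickle=True).item()
px=lambda p:(255+p[0]/4-.37,145+p[1]/4-.37)
def sq(P):
    P=np.array(P);e=P[1]-P[0]+P[2]-P[3];print('ctr',P[:,:2].mean(0),'ang',np.degrees(np.arctan2(e[1],e[0])),[np.linalg.norm(P[i]-P[i-1]).round(4) for i in range(len(P))])
sq([onz(c,px(p),.088) for p in [(43,95),(488,101),(465,511),(52,506)]])
sq([onz(c,px(p),.132) for p in [(167,316),(334,316),(335,472),(172,472)]])
print("head base front", onz(c,px((181,247)),.088),onz(c,px((322,247)),.088))
sq([onz(c,px(p),.132) for p in [(167,316),(334,316),(335,472),(172,472)]])
o=ctrl.get_obs();print(o["eef_pos"])
E
```

```text
ctr [0.5893 0.0733] ang 72.8810319387204 [np.float64(0.0709), np.float64(0.0713), np.float64(0.0709), np.float64(0.0712)]
ctr [0.5886 0.0717] ang 73.63600720793912 [np.float64(0.0233), np.float64(0.0233), np.float64(0.0233), np.float64(0.0234)]
head base front [0.5751 0.0636 0.088 ] [0.5816 0.0858 0.088 ]
ctr [0.5886 0.0717] ang 73.63600720793912 [np.float64(0.0233), np.float64(0.0233), np.float64(0.0233), np.float64(0.0234)]
[0.5887 0.071  0.2908]
```

>>> {"fn": "move_arm", "kwargs": {"rows": "0.07 0 2 0 0 0 0.8; 0 0 3 0 0 0 0.8; 0 0 3 0 0 0 0.8; 0 0 2.5 0 0 0 0.8; 0 0 1.2 0 0 0 0.8; 0 0 0.4 0 0 0 0.8; 0 0 0 0 0 0 0.8; 0 0 0 0 0 0 0.4; 0 0 0 0 0 0 0.2; 0 0 0 0 0 0 0.1; 0 0 0 0 0 0 0.1; 0 0 0 0 0 0 0.1; 0 0 0 0 0 0 0.1; 0 0 0 0 0 0 0.1; 0 0 0 0 0 0 0.1"}}

```text
time_s: 7.75
eef_pos: [0.5897, 0.0722, 0.1711]
eef_rot: [0.001, 0.801, 0.599, 0.001]
wrist_force: [-0.5, 0.7, 6.1]
opening: 0.272
```

```bash
python3 - <<'E'
from h import *
np.set_printoptions(precision=4,suppress=True)
c=cam("wrist");cv2.imwrite("pics/w3.png",c["color"]);o=ctrl.get_obs();print(o["time_s"],o["eef_pos"],o["wrist_force"],o["torque"],o["opening"])
E
```

```text
7.8 [0.5897 0.0722 0.1711] [-1.4644  0.1856  6.4828] [-0.0553  0.1375  0.017 ] 0.27116238015263333
```

View pics/w3.png

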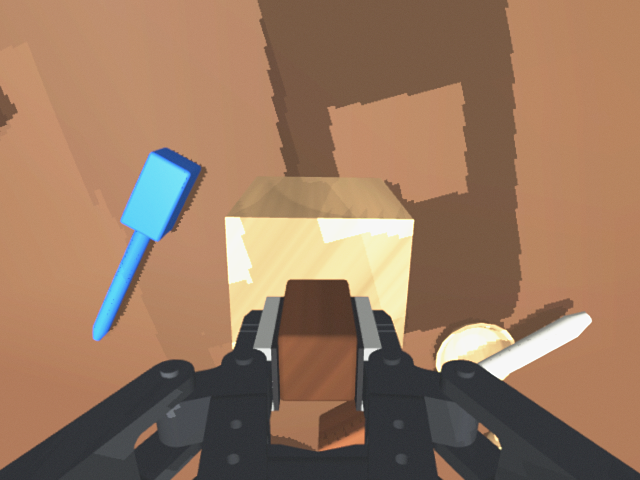

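>>> {"fn": "move_arm", "kwargs": {"rows": "0 0 -0.5 0 0 0 0.1; 0 0 -1 0 0 0 0.1; 0 0 -1.5 0 0 0 0.1; 0 0 -2 0 0 0 0.1; 0 0 -2 0 0 0 0.1; 0 0 -2 0 0 0 0.1; 0 0 -1.5 0 0 0 0.1; 0 0 -0.9 0 0 0 0.1; 0 0 -0.4 0 0 0 0.1; 0 0 0 0 0 0 0.1; 0 0 0 0 0 0 0.1"}}

```text
time_s: 8.9
eef_pos: [0.5886, 0.0722, 0.2869]
eef_rot: [-0.001, 0.801, 0.599, -0.001]
wrist_force: [-0.5, -0.4, -1.9]
opening: 0.281
```

```bash
python3 - <<'E'
from h import *
np.set_printoptions(precision=4,suppress=True)
o=ctrl.get_obs();print(o["time_s"],o["eef_pos"],o["wrist_force"],o["torque"],o["opening"],R.from_quat(np.roll(o["eef_rot"],-1)).as_matrix())
f=lambda x,n,p:cv2.imwrite(p,cv2.resize(x,None,fx=n,fy=n,interpolation=cv2.INTER_CUBIC))
for n in ("scene","side","wrist"):
    c=cam(n);cv2.imwrite(f"pics/{n}4.png",c["color"])
    np.save(f"{n}4cam.npy",{k:c[k] for k in c if k!="color"},allow_pickle=True)
    p=proj(c,[np.array(o["eef_pos"])-[0,0,.166],np.array(o["eef_pos"])-[0,0,.06]]);print(n,p)
    u,v=p[0].astype(int)
    if n!="wrist": f(c["color"][v-60:v+20,u-40:u+40],5,f"pics/{n}4c.png")
a,b=cv2.imread("pics/scene4c.png"),cv2.imread("pics/side4c.png");cv2.imwrite("pics/t4.png",np.hstack([a,b]))
E
```

```text
8.9 [0.5886 0.0722 0.2869] [-0.5229 -0.4006 -1.95  ] [ 0.0366  0.0534 -0.0057] 0.28093123098910605 [[ 0.2817  0.9595 -0.0016]
 [ 0.9595 -0.2817  0.0001]
 [-0.0003 -0.0016 -1.    ]]
scene [[318.2317 225.5897]
 [317.6444 188.3887]]
side [[319.2353 236.665 ]
 [318.5365 192.32  ]]
wrist [[316.256  240.5014]
 [315.8735 336.2742]]
```

View pics/t4.png

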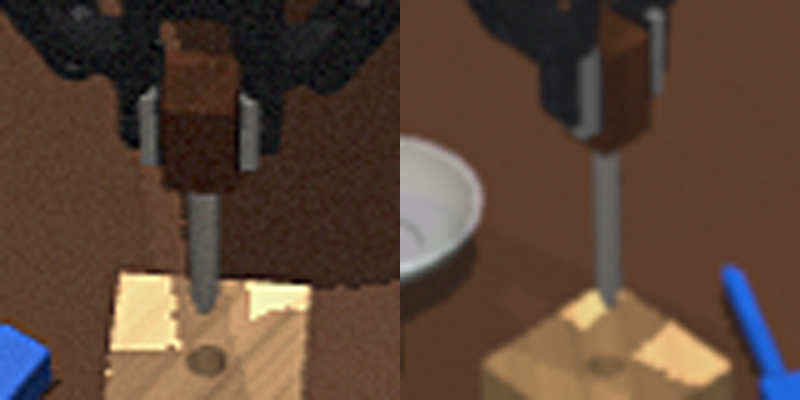

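View pics/wrist4.png

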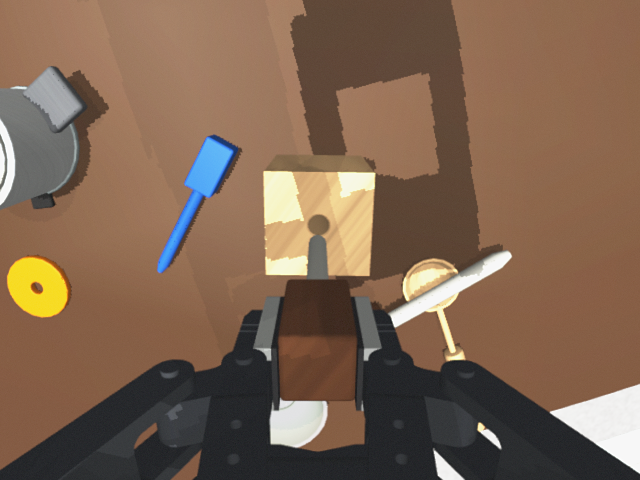

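The shaft is out and hangs straight: the tip shows in the wrist picture at (317,236), as predicted. I'm carrying it over the top hole now.

>>> {"fn": "move_arm", "kwargs": {"rows": "-1 -0.2 0 0 0 0 0.1; -2 -0.4 0 0 0 0 0.1; -3 -0.6 0 0 0 0 0.1; -3.5 -0.6 0 0 0 0 0.1; -4 -0.7 0 0 0 0 0.1; -4 -0.7 0 0 0 0 0.1; -3.5 -0.6 0 0 0 0 0.1; -2.4 -0.4 0.5 0 0 0 0.1; -1.2 -0.3 0.5 0 0 0 0.1; -0.5 -0.1 0.5 0 0 0 0.1; 0 0 0.5 0 0 0 0.1; 0 0 0 0 0 0 0.1; 0 0 0 0 0 0 0.1"}}

```text
time_s: 10.35
eef_pos: [0.4745, -0.1547, 0.2677]
eef_rot: [-0.0, 0.8, 0.6, 0.0]
wrist_force: [-0.6, 0.7, -1.6]
opening: 0.267
```

```bash
python3 - <<'E'
from h import *
np.set_printoptions(precision=4,suppress=True)
o=ctrl.get_obs();print(o["time_s"],o["eef_pos"],o["wrist_force"],o["torque"],o["opening"])
c=cam("wrist");cv2.imwrite(f"pics/w5.png",c["color"])
np.save(f"w5cam.npy",{k:c[k] for k in c if k!="color"},allow_pickle=True)
P=np.array(o["eef_pos"])
print(proj(c,[P-[0,0,.166],[.4737,-.1559,.071],[.4716,-.151,.084]]))
f=cv2.resize(c["color"][140:340,215:415],(600,600),interpolation=cv2.INTER_CUBIC);cv2.imwrite("pics/w5c.png",f)
E
```

```text
10.35 [ 0.4745 -0.1547  0.2677] [-0.6466  0.7494 -1.563 ] [ 0.005   0.0296 -0.0352] 0.2671062222777023
[[316.0424 239.9408]
 [313.9943 224.4341]
 [320.5283 225.0733]]
```

View pics/w5c.png

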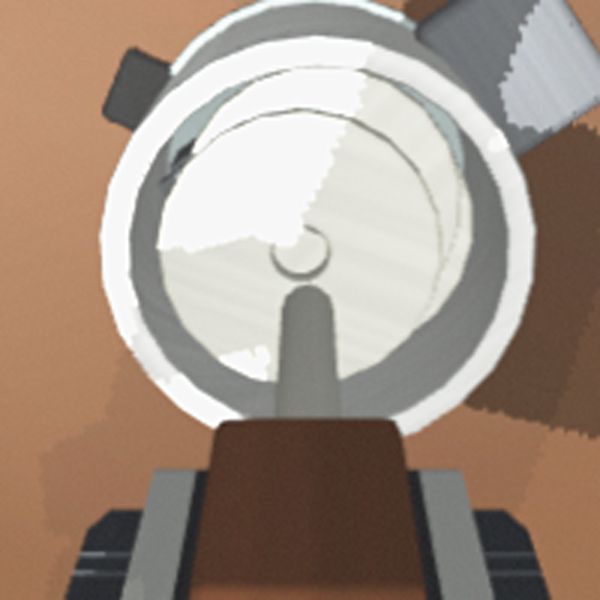

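```bash
python3 - <<'E'
from h import *
from scipy.optimize import least_squares
np.set_printoptions(precision=4,suppress=True)
c=np.load("w5cam.npy",allow_pickle=True).item()
px=lambda p:(215+p[0]/3-.33,140+p[1]/3-.33)
def fit(pts,z,r):
    W=np.array([onz(c,px(p),z)[:2] for p in pts])
    s=least_squares(lambda v:np.hypot(*(W-v).T)-r,W.mean(0)+[0.001,0]);return s.x,np.abs(s.fun).max()
print("hole",fit([(271,252),(330,252),(300.5,223),(300.5,281)],.071,.006))
print("rim",fit([(101,235),(535,235),(320,37),(170,385),(125,320)],.084,.045))
print("top",fit([(158,245),(305,110),(441,245),(215,140),(185,320)],.071,.031))
o=ctrl.get_obs();print(o["eef_pos"])
f=cv2.resize(cv2.imread("pics/w5.png")[150:265,265:380],(800,600) if 0 else (600,600),interpolation=cv2.INTER_CUBIC)
f=cv2.convertScaleAbs(f,alpha=2.5,beta=-380);cv2.imwrite("pics/w5d.png",f)
E
```

```text
hole (array([ 0.4734, -0.1552]), np.float64(0.0005345741903824515))
rim (array([ 0.471 , -0.1497]), np.float64(0.001167620705345561))
top (array([ 0.4734, -0.1549]), np.float64(0.0008823090270286306))
[ 0.4746 -0.1549  0.2679]
```

View pics/w5d.png

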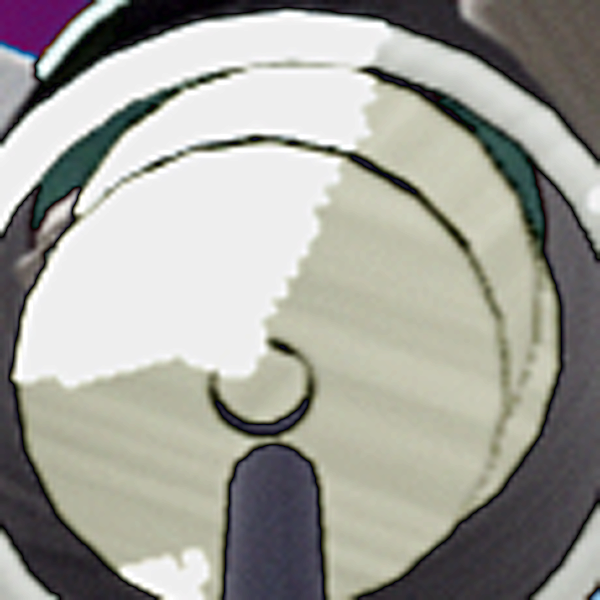

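>>> {"fn": "move_arm", "kwargs": {"rows": "-0.12 -0.09 0.3 0 0 0 0.1; 0 0 0.7 0 0 0 0.1; 0 0 0.9 0 0 0 0.1; 0 0 0.7 0 0 0 0.1; 0 0 0.4 0 0 0 0.1; 0 0 0.3 0 0 0 0.1; 0 0 0.2 0 0 0 0.1; 0 0 0 0 0 0 0.1; 0 0 0 0 0 0 0.1"}}

```text
time_s: 11.3
eef_pos: [0.4731, -0.1567, 0.2331]
eef_rot: [0.0, 0.801, 0.599, 0.0]
wrist_force: [0.6, 0.1, -1.7]
opening: 0.276
```

```bash
cat > st.py <<'E'
from h import *
import sys
np.set_printoptions(precision=4,suppress=True)
fs=[];o=ctrl.get_obs();P=np.array(o["eef_pos"]);m=R.from_quat(np.roll(o["eef_rot"],-1)).as_matrix();tip=P+m[:,2]*.166
print(o["time_s"],"tip",tip,"rel axis mm",(tip[:2]-[.4714,-.1505])*1000,"F",np.round(o["wrist_force"],2),"T",np.round(o["torque"],3),o["opening"])
if len(sys.argv)>1:
    c=cam("wrist");k=np.r_[c["color"][140:340,215:415]];cv2.imwrite(sys.argv[1],cv2.resize(k,(600,600),interpolation=cv2.INTER_CUBIC))
E
python3 st.py pics/w6.png
```

```text
11.3 tip [ 0.4732 -0.1567  0.0671] rel axis mm [ 1.7696 -6.2189] F [ 0.58  0.05 -1.7 ] T [-0.052 -0.011  0.002] 0.2757064386419359
```

View pics/w6.png

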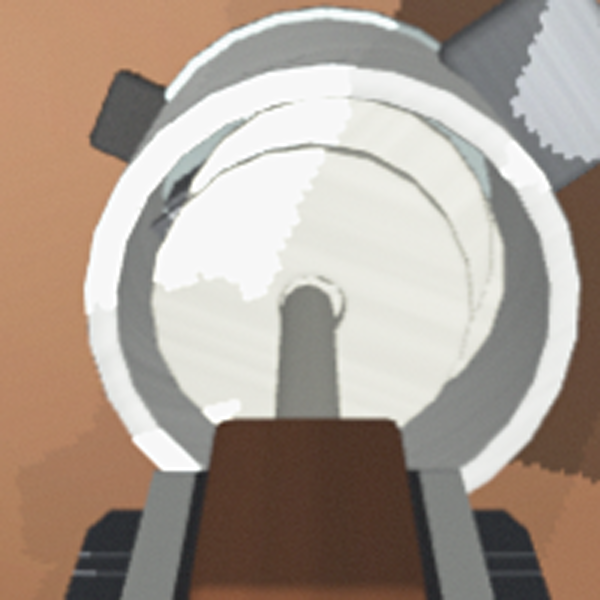

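```bash
python3 - <<'E'
from h import *
from scipy.optimize import least_squares
np.set_printoptions(precision=4,suppress=True)
c=np.load("w5cam.npy",allow_pickle=True).item()
px=lambda p:(265+p[0]/5.217-.4,150+p[1]/5.217-.4)
def fit(pts,z,r):
    W=np.array([onz(c,px(p),z)[:2] for p in pts])
    s=least_squares(lambda v:np.hypot(*(W-v).T)-r,[.4714,-.1505]);return s.x,s.x*1000-[471.2,-150.2],np.abs(s.fun).max()
print("mid",fit([(160,97),(220,75),(300,65),(370,72),(430,93),(490,150),(525,205),(540,240)],.063,.031))
print("low",fit([(558,320),(558,370),(545,425),(520,480)],.055,.031))
print("top",fit([(260,138),(180,155),(470,245),(508,340),(15,370),(40,470),(20,320)],.071,.031))
E
```

```text
mid (array([ 0.4667, -0.1483]), array([-4.5339,  1.9017]), np.float64(0.0006871679143785892))
low (array([ 0.4766, -0.1478]), array([5.4476, 2.3679]), np.float64(0.00022549952422670771))
top (array([ 0.4734, -0.1549]), array([ 2.1542, -4.7447]), np.float64(0.0006512477326080617))
```

>>> {"fn": "move_arm", "kwargs": {"rows": "0 0 0.15 0 0 0 0.1; 0 0 0.15 0 0 0 0.1; 0 0 0 0 0 0 0.1; 0.05 -0.1 0 0 0 0 0.1; 0.08 -0.12 0 0 0 0 0.1; 0.1 -0.14 0 0 0 0 0.1; 0.1 -0.14 0 0 0 0 0.1; 0.1 -0.14 0 0 0 0 0.1; 0.08 -0.12 0 0 0 0 0.1; 0.06 -0.08 0 0 0 0 0.1; 0 0 0 0 0 0 0.1; 0 0 0 0 0 0 0.1"}}

```text
time_s: 12.55
eef_pos: [0.4664, -0.1486, 0.2298]
eef_rot: [-0.0, 0.801, 0.599, -0.0]
wrist_force: [0.3, -0.7, -1.7]
opening: 0.272
```

```bash
python3 st.py pics/w7.png
```

```text
12.55 tip [ 0.4663 -0.1486  0.0638] rel axis mm [-5.0708  1.9334] F [ 0.33 -0.66 -1.72] T [-0.069 -0.056  0.005] 0.2722853516639436
```

View pics/w7.png

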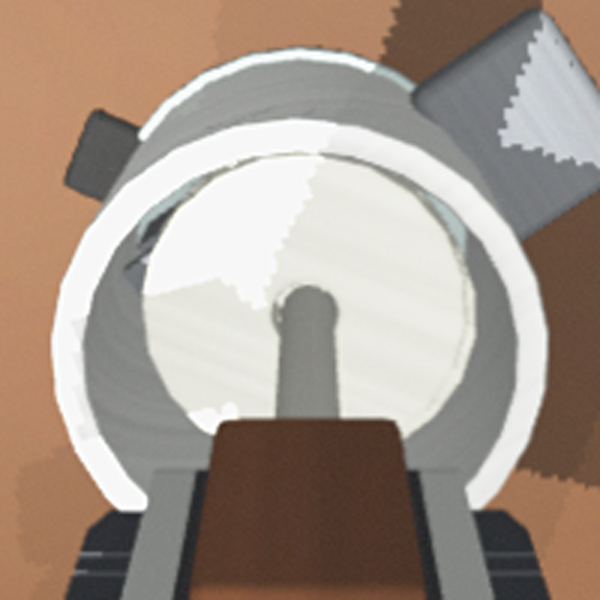

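The top disc came along with the rod and there was no contact force. Next I'll feel downwards.

>>> {"fn": "move_arm", "kwargs": {"rows": "0 0 0.1 0 0 0 0.1; 0 0 0.1 0 0 0 0.1; 0 0 0.1 0 0 0 0.1; 0 0 0.1 0 0 0 0.1; 0 0 0 0 0 0 0.1; 0 0 0 0 0 0 0.1"}}

```text
time_s: 13.2
eef_pos: [0.4665, -0.1487, 0.2258]
eef_rot: [-0.0, 0.801, 0.599, -0.0]
wrist_force: [0.3, -0.7, -1.2]
opening: 0.278
```

```bash
python3 st.py pics/w8.png
```

```text
13.2 tip [ 0.4665 -0.1487  0.0598] rel axis mm [-4.9378  1.8012] F [ 0.34 -0.67 -1.16] T [-0.04  -0.072 -0.011] 0.27807020149031175
```

View pics/w8.png

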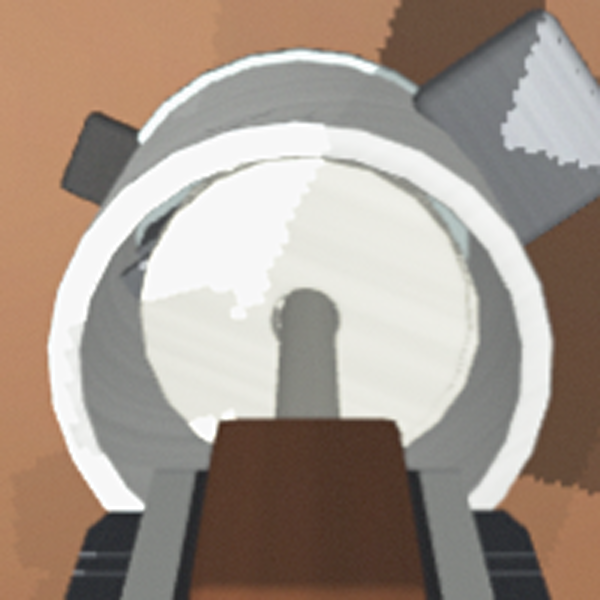

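The tip is 3 mm inside the middle disc with no load. I'll lower it to just above the lowest disc, then carry it sideways.

>>> {"fn": "move_arm", "kwargs": {"rows": "0 0 0.1 0 0 0 0.1; 0 0 0.1 0 0 0 0.1; 0 0 0.1 0 0 0 0.1; 0 0 0.05 0 0 0 0.1; 0 0 0 0 0 0 0.1; 0 0 0 0 0 0 0.1"}}

```text
time_s: 13.85
eef_pos: [0.4665, -0.1487, 0.2224]
eef_rot: [-0.0, 0.801, 0.599, 0.0]
wrist_force: [0.0, 0.7, -1.7]
opening: 0.273
```

```bash
python3 st.py; python3 -c "
from h import *
o=ctrl.get_obs();print(tool(np.array([.4754-o['eef_pos'][0],-.1474-o['eef_pos'][1],0]))*100)"
```

```text
13.85 tip [ 0.4665 -0.1487  0.0564] rel axis mm [-4.9005  1.7795] F [ 0.    0.67 -1.66] T [-0.023 -0.026 -0.   ] 0.27284948027330724
[ 3.77919206e-01  8.16285623e-01 -1.47288058e-05]
```

>>> {"fn": "move_arm", "kwargs": {"rows": "0.04 0.08 0 0 0 0 0.1; 0.05 0.12 0 0 0 0 0.1; 0.06 0.14 0 0 0 0 0.1; 0.06 0.14 0 0 0 0 0.1; 0.06 0.14 0 0 0 0 0.1; 0.06 0.12 0 0 0 0 0.1; 0.05 0.08 0 0 0 0 0.1; 0 0 0 0 0 0 0.1; 0 0 0 0 0 0 0.1"}}

```text
time_s: 14.75
eef_pos: [0.4755, -0.1474, 0.2224]
eef_rot: [0.0, 0.801, 0.599, 0.0]
wrist_force: [-1.0, -0.4, -1.6]
opening: 0.275
```

```bash
python3 st.py pics/w9.png
```

```text
14.75 tip [ 0.4756 -0.1473  0.0564] rel axis mm [4.1694 3.1606] F [-0.98 -0.38 -1.6 ] T [-0.069  0.274 -0.   ] 0.2751532412523833
```

View pics/w9.png

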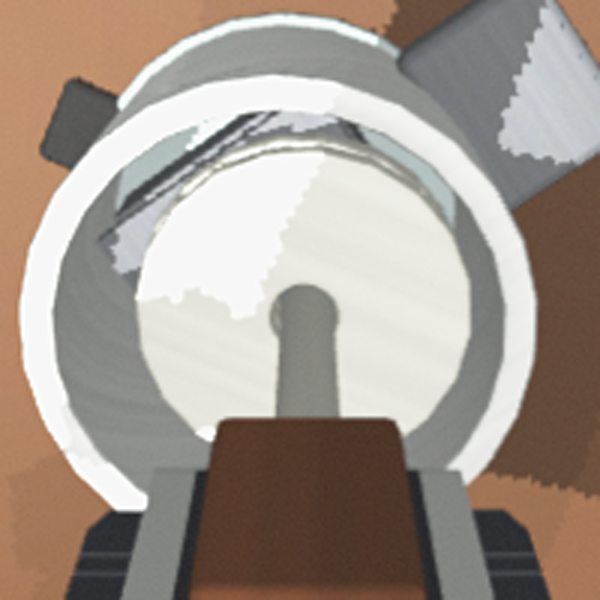

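>>> {"fn": "move_arm", "kwargs": {"rows": "0 0 0.1 0 0 0 0.1; 0 0 0.1 0 0 0 0.1; 0 0 0.1 0 0 0 0.1; 0 0 0.1 0 0 0 0.1; 0 0 0 0 0 0 0.1; 0 0 0 0 0 0 0.1"}}

```text
time_s: 15.4
eef_pos: [0.4754, -0.1474, 0.2183]
eef_rot: [-0.0, 0.801, 0.599, -0.0]
wrist_force: [-1.3, -1.4, -1.5]
opening: 0.27
```

```bash
python3 st.py pics/w10.png
```

```text
15.4 tip [ 0.4754 -0.1474  0.0523] rel axis mm [3.9788 3.1093] F [-1.34 -1.4  -1.54] T [-0.216  0.328 -0.01 ] 0.2697657810456992
```

View pics/w10.png

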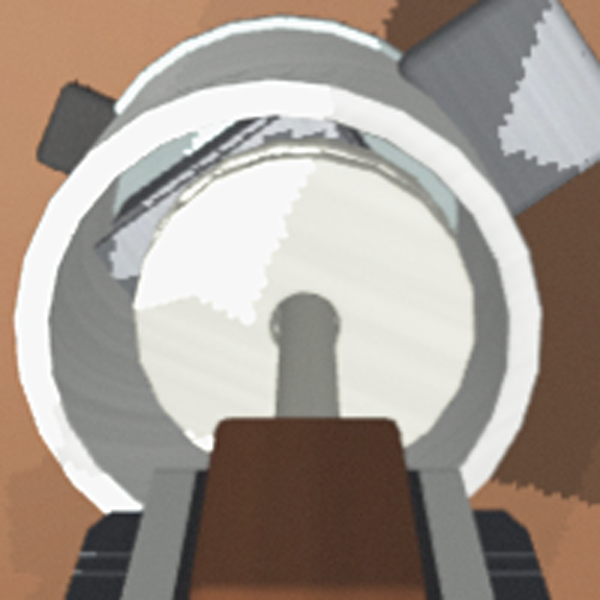

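>>> {"fn": "move_arm", "kwargs": {"rows": "0 0 0.1 0 0 0 0.1; 0 0 0.1 0 0 0 0.1; 0 0 0.1 0 0 0 0.1; 0 0 0.1 0 0 0 0.1; 0 0 0 0 0 0 0.1; 0 0 0 0 0 0 0.1"}}

```text
time_s: 16.05
eef_pos: [0.4754, -0.1473, 0.2143]
eef_rot: [-0.0, 0.801, 0.599, 0.0]
wrist_force: [-1.4, -0.4, -1.7]
opening: 0.271
```

```bash
python3 st.py
```

```text
16.05 tip [ 0.4754 -0.1473  0.0483] rel axis mm [4.0428 3.1722] F [-1.38 -0.4  -1.65] T [-0.148  0.299  0.015] 0.27071741526941034
```

>>> {"fn": "move_arm", "kwargs": {"rows": "0 0 0.1 0 0 0 0.1; 0 0 0.15 0 0 0 0.1; 0 0 0.15 0 0 0 0.1; 0 0 0.2 0 0 0 0.1; 0 0 0.2 0 0 0 0.1; 0 0 0.15 0 0 0 0.1; 0 0 0.1 0 0 0 0.1; 0 0 0 0 0 0 0.1; 0 0 0 0 0 0 0.1"}}

```text
time_s: 16.95
eef_pos: [0.4754, -0.1474, 0.2038]
eef_rot: [-0.0, 0.801, 0.599, -0.0]
wrist_force: [-1.1, -0.5, -2.3]
opening: 0.276
```

```bash
python3 st.py pics/w11.png;  python3 -c "
from h import *
o=ctrl.get_obs();print(tool(np.array([.4714-o['eef_pos'][0],-.1505-o['eef_pos'][1],0]))*100)"
```

```text
16.95 tip [ 0.4754 -0.1473  0.0378] rel axis mm [3.9828 3.1645] F [-1.12 -0.54 -2.32] T [-0.186  0.304 -0.079] 0.2755732348896625
[-4.16201934e-01 -2.97322492e-01  3.98299788e-06]
```

View pics/w11.png

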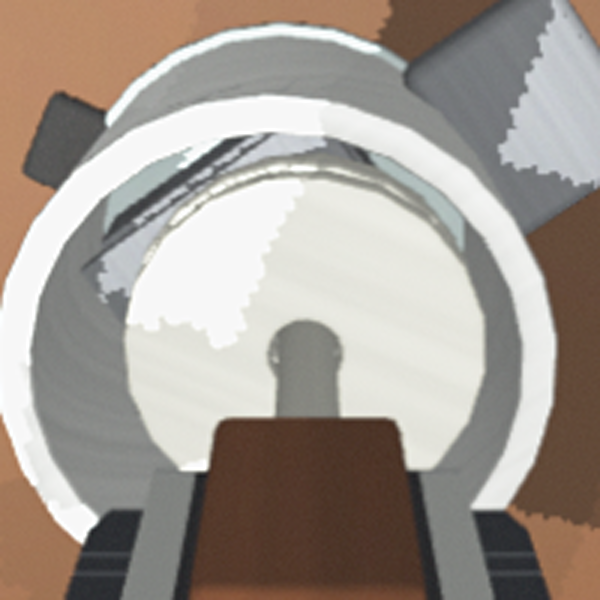

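>>> {"fn": "move_arm", "kwargs": {"rows": "-0.06 -0.04 0 0 0 0 0.1; -0.08 -0.06 0 0 0 0 0.1; -0.08 -0.06 0 0 0 0 0.1; -0.08 -0.06 0 0 0 0 0.1; -0.07 -0.05 0 0 0 0 0.1; -0.04 -0.03 0 0 0 0 0.1; 0 0 0 0 0 0 0.1; 0 0 0 0 0 0 0.1"}}

```text
time_s: 17.8
eef_pos: [0.4716, -0.1505, 0.2041]
eef_rot: [0.0, 0.801, 0.599, 0.0]
wrist_force: [1.9, 2.2, -0.9]
opening: 0.275
```

```bash
python3 st.py pics/w12.png; python3 - <<'E'
from h import *
c=cam("wrist");cv2.imwrite("pics/w12f.png",c["color"]);np.save(f"w12cam.npy",{k:c[k] for k in c if k!="color"},allow_pickle=True)
c=cam("side");cv2.imwrite("pics/side12.png",cv2.resize(c["color"][150:270,360:480],(600,600),interpolation=cv2.INTER_CUBIC))
E
```

```text
17.8 tip [ 0.4717 -0.1506  0.0381] rel axis mm [ 0.2765 -0.0511] F [ 1.95  2.25 -0.89] T [ 0.425 -0.588  0.004] 0.2752494810307299
```

View pics/w12f.png

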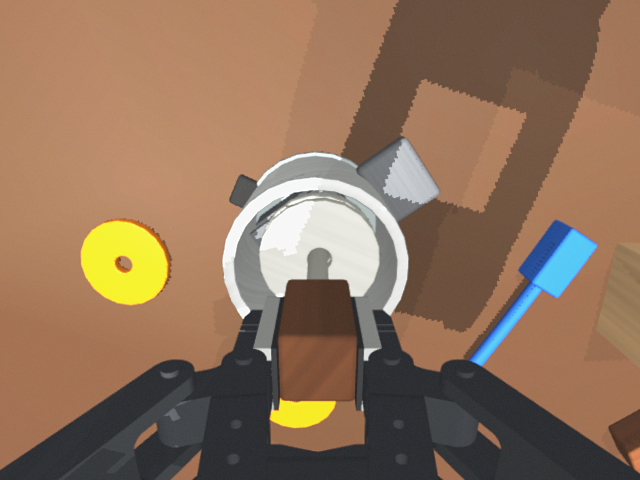

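View pics/side12.png

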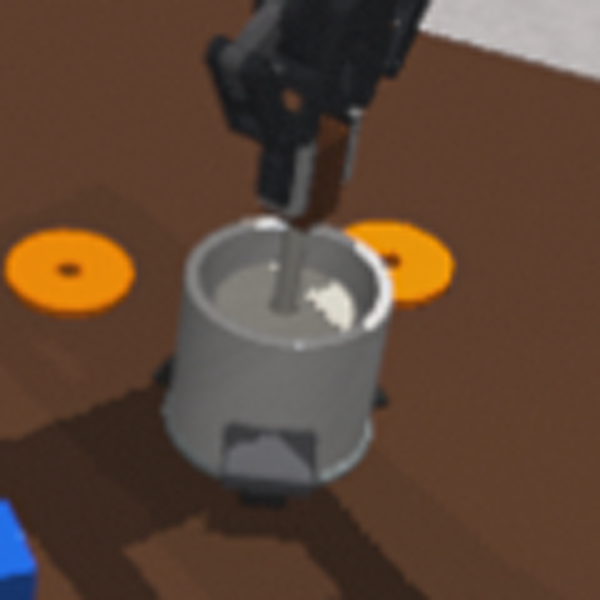

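>>> {"fn": "move_arm", "kwargs": {"rows": "0 0 0.15 0 0 0 0.1; 0 0 0.2 0 0 0 0.1; 0 0 0.2 0 0 0 0.1; 0 0 0.2 0 0 0 0.1; 0 0 0.1 0 0 0 0.1; 0 0 0.1 0 0 0 0.1; 0 0 0.1 0 0 0 0.1; 0 0 0.1 0 0 0 0.1; 0 0 0 0 0 0 0.1; 0 0 0 0 0 0 0.1"}}

```text
time_s: 18.95
eef_pos: [0.4712, -0.1505, 0.1922]
eef_rot: [-0.0, 0.801, 0.599, -0.0]
wrist_force: [2.5, 0.4, -1.9]
opening: 0.272
```

```bash
python3 st.py
```

```text
18.95 tip [ 0.4712 -0.1505  0.0262] rel axis mm [-0.2262 -0.0323] F [ 2.48  0.4  -1.9 ] T [ 0.158 -0.507  0.014] 0.2719501054694262
```

>>> {"fn": "move_arm", "kwargs": {"rows": "0 0 0.08 0 0 0 0.1; 0 0 0.08 0 0 0 0.1; 0 0 0.08 0 0 0 0.1; 0 0 0.08 0 0 0 0.1; 0 0 0 0 0 0 0.1; 0 0 0 0 0 0 0.1"}}

```text
time_s: 19.55
eef_pos: [0.4713, -0.1505, 0.1891]
eef_rot: [-0.0, 0.801, 0.599, -0.0]
wrist_force: [1.5, 0.7, -2.1]
opening: 0.27
```

```bash
python3 st.py
```

```text
19.55 tip [ 0.4712 -0.1504  0.0231] rel axis mm [-0.1521  0.0571] F [ 1.46  0.72 -2.06] T [ 0.182 -0.374  0.041] 0.26960843382527044
```

>>> {"fn": "move_arm", "kwargs": {"rows": "0 0 0.08 0 0 0 0.1; 0 0 0.08 0 0 0 0.1; 0 0 0.08 0 0 0 0.1; 0 0 0.06 0 0 0 0.1; 0 0 0 0 0 0 0.1; 0 0 0 0 0 0 0.1"}}

```text
time_s: 20.15
eef_pos: [0.4715, -0.1506, 0.1862]
eef_rot: [0.0, 0.801, 0.599, -0.0]
wrist_force: [1.6, -0.6, -1.2]
opening: 0.272
```

```bash
python3 st.py
```

```text
20.15 tip [ 0.4715 -0.1507  0.0202] rel axis mm [ 0.0909 -0.1945] F [ 1.63 -0.57 -1.18] T [-0.221 -0.336  0.038] 0.27153876245403247
```

>>> {"fn": "move_arm", "kwargs": {"rows": "0 0 0.08 0 0 0 0.1; 0 0 0.08 0 0 0 0.1; 0 0 0.08 0 0 0 0.1; 0 0 0.08 0 0 0 0.1; 0 0 0.08 0 0 0 0.1; 0 0 0 0 0 0 0.1; 0 0 0 0 0 0 0.1"}}

```text
time_s: 20.85
eef_pos: [0.4715, -0.1506, 0.1821]
eef_rot: [0.0, 0.801, 0.599, -0.0]
wrist_force: [2.2, -2.4, -2.2]
opening: 0.276
```

```bash
python3 st.py
```

```text
20.85 tip [ 0.4715 -0.1506  0.0161] rel axis mm [ 0.085  -0.1417] F [ 2.16 -2.44 -2.23] T [-0.477 -0.47   0.02 ] 0.27595045876973096
```

>>> {"fn": "move_arm", "kwargs": {"rows": "-0.03 0.04 0 0 0 0 0.1; 0 0 0.08 0 0 0 0.1; 0 0 0.08 0 0 0 0.1; 0 0 0.08 0 0 0 0.1; 0 0 0.08 0 0 0 0.1; 0 0 0 0 0 0 0.1; 0 0 0 0 0 0 0.1"}}

```text
time_s: 21.55
eef_pos: [0.4716, -0.1508, 0.1788]
eef_rot: [-0.0, 0.801, 0.599, -0.0]
wrist_force: [0.2, -0.3, -0.2]
opening: 0.272
```

```bash
python3 st.py
```

```text
21.55 tip [ 0.4716 -0.1507  0.0128] rel axis mm [ 0.1916 -0.2404] F [ 0.24 -0.26 -0.21] T [-0.138 -0.345  0.031] 0.27164660461107176
```

>>> {"fn": "move_arm", "kwargs": {"rows": "0 0 0.08 0 0 0 0.1; 0 0 0.08 0 0 0 0.1; 0 0 0.08 0 0 0 0.1; 0 0 0.08 0 0 0 0.1; 0 0 0.06 0 0 0 0.1; 0 0 0.06 0 0 0 0.1; 0 0 0 0 0 0 0.1; 0 0 0 0 0 0 0.1"}}

```text
time_s: 22.35
eef_pos: [0.4716, -0.1508, 0.1744]
eef_rot: [-0.0, 0.801, 0.599, 0.0]
wrist_force: [0.4, 0.2, -0.8]
opening: 0.274
```

```bash
python3 st.py
```

```text
22.35 tip [ 0.4716 -0.1508  0.0084] rel axis mm [ 0.2143 -0.282 ] F [ 0.43  0.15 -0.8 ] T [-0.003 -0.264  0.081] 0.2739783850156571
```

>>> {"fn": "move_arm", "kwargs": {"rows": "0 0 0.05 0 0 0 0.1; 0 0 0.05 0 0 0 0.1; 0 0 0.05 0 0 0 0.1; 0 0 0 0 0 0 0.1; 0 0 0 0 0 0 0.1"}}

```text
time_s: 22.85
eef_pos: [0.4717, -0.1509, 0.1731]
eef_rot: [-0.0, 0.801, 0.599, 0.0]
wrist_force: [0.3, 0.4, 0.5]
opening: 0.274
```

```bash
python3 st.py pics/w13.png; python3 - <<'E'
from h import *
a=cam("side")["color"][150:270,360:480];b=cam("scene")["color"][150:270,140:260]
cv2.imwrite("pics/s13.png",cv2.resize(np.hstack([a,b]),(800,400),interpolation=cv2.INTER_CUBIC))
E
```

```text
22.85 tip [ 0.4717 -0.1509  0.0071] rel axis mm [ 0.3015 -0.3554] F [0.29 0.43 0.52] T [ 0.122 -0.169 -0.017] 0.2736475597909321
```

View pics/s13.png

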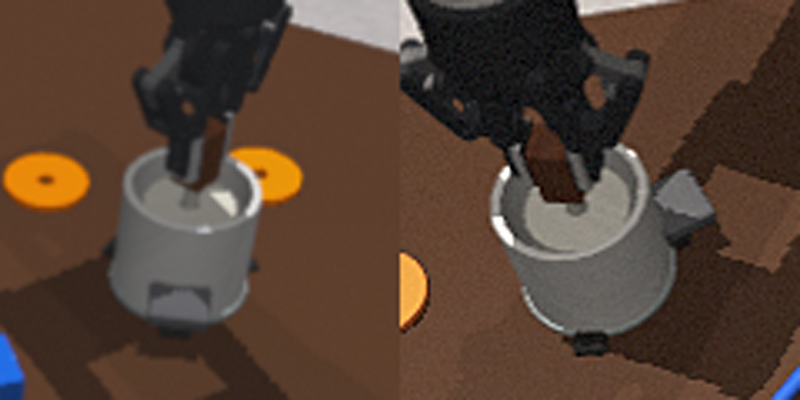

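>>> {"fn": "move_arm", "kwargs": {"rows": "0 0 0.04 0 0 0 0.1; 0 0 0.04 0 0 0 0.1; 0 0 0 0 0 0 0.1; 0 0 0 0 0 0 0.1"}}

```text
time_s: 23.4
eef_pos: [0.4719, -0.1509, 0.1729]
eef_rot: [0.0, 0.8, 0.599, 0.0]
wrist_force: [-0.7, 1.8, 6.3]
opening: 0.273
```

```bash
python3 st.py
```

```text
23.4 tip [ 0.4719 -0.1509  0.0069] rel axis mm [ 0.5291 -0.4358] F [-0.65  1.76  6.27] T [ 0.301  0.199 -0.033] 0.2734085701642284
```

Home: the upward force rose to 6 N with the tip at about 6.9 mm, so it is touching the bottom. I'll ease off, then open gently.

>>> {"fn": "move_arm", "kwargs": {"rows": "0 0 -0.06 0 0 0 0.1; 0 0 0 0 0 0 0.1; 0 0 0 0 0 0 0.28; 0 0 0 0 0 0 0.3; 0 0 0 0 0 0 0.34; 0 0 0 0 0 0 0.4; 0 0 0 0 0 0 0.5; 0 0 0 0 0 0 0.6; 0 0 0 0 0 0 0.6; 0 0 0 0 0 0 0.6"}}

```text
time_s: 24.4
eef_pos: [0.4717, -0.1509, 0.1729]
eef_rot: [0.0, 0.801, 0.599, 0.0]
wrist_force: [0.3, 0.5, 0.6]
opening: 0.603
```

```bash
python3 st.py pics/w14.png; python3 - <<'E'
from h import *
cv2.imwrite("pics/w14f.png",cam("wrist")["color"])
E
```

```text
24.4 tip [ 0.4717 -0.1509  0.0069] rel axis mm [ 0.3263 -0.3739] F [0.28 0.53 0.6 ] T [-0.012 -0.027  0.011] 0.6032528214347084
```

View pics/w14f.png

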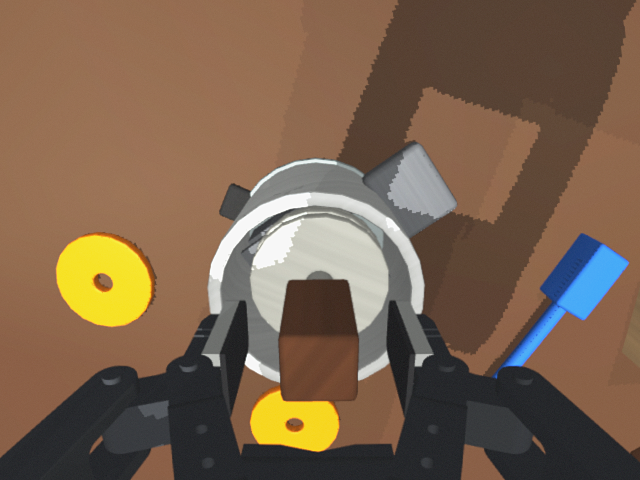

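Released, with the head standing upright between the open jaws. I'll retreat straight up.

>>> {"fn": "move_arm", "kwargs": {"rows": "0 0 -0.5 0 0 0 0.6; 0 0 -1 0 0 0 0.6; 0 0 -2 0 0 0 0.6; 0 0 -2.5 0 0 0 0.6; 0 0 -2.5 0 0 0 0.6; 0 0 -2.5 0 0 0 0.6; 0 0 -1.5 0 0 0 0.6; 0 0 -0.5 0 0 0 0.6; 0 0 0 0 0 0 0.6; 0 0 0 0 0 0 0.6"}}

```text
time_s: 25.5
eef_pos: [0.4713, -0.1507, 0.3022]
eef_rot: [-0.001, 0.801, 0.599, -0.0]
wrist_force: [0.1, 0.2, -0.4]
opening: 0.598
```

```bash
python3 - <<'E'
from h import *
np.set_printoptions(precision=4,suppress=True)
o=ctrl.get_obs();print(o["time_s"],o["eef_pos"],o["wrist_force"])
ims=[]
for n in ("side","scene","wrist"):
    c=cam(n);ims.append(c["color"]);np.save(f"{n}15cam.npy",{k:c[k] for k in c if k!="color"},allow_pickle=True);cv2.imwrite(f"pics/{n}15.png",c["color"])
    print(n,"pred head top",proj(c,[[.4716,-.1508,.134],[.4716,-.1508,.071]]))
r=lambda a:cv2.resize(a,(400,400),interpolation=cv2.INTER_CUBIC)
cv2.imwrite("pics/s15.png",np.hstack([r(ims[0][150:270,360:480]),r(ims[1][150:270,140:260])]))
cv2.imwrite("pics/w15.png",cv2.resize(ims[2][130:330,215:415],(600,600),interpolation=cv2.INTER_CUBIC))
E
```

```text
25.5 [ 0.4713 -0.1507  0.3022] [ 0.0777  0.2298 -0.4159]
side pred head top [[419.4115 187.8154]
 [415.8442 211.1008]]
scene pred head top [[183.9347 191.0588]
 [191.8554 211.1055]]
wrist pred head top [[315.8537 240.0902]
 [315.9585 212.8543]]
```

View pics/s15.png

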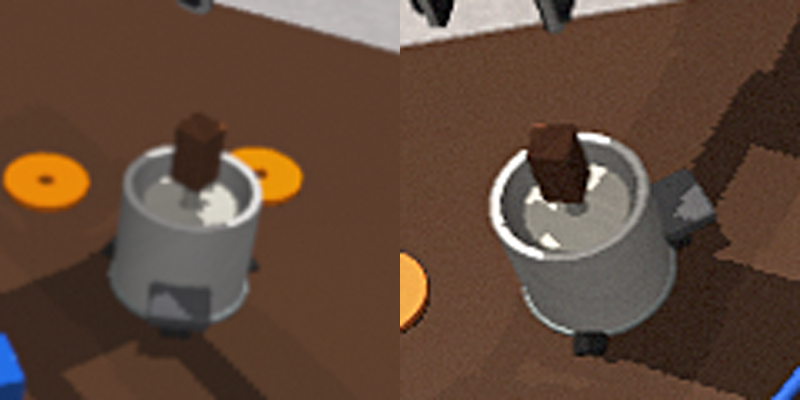

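View pics/w15.png

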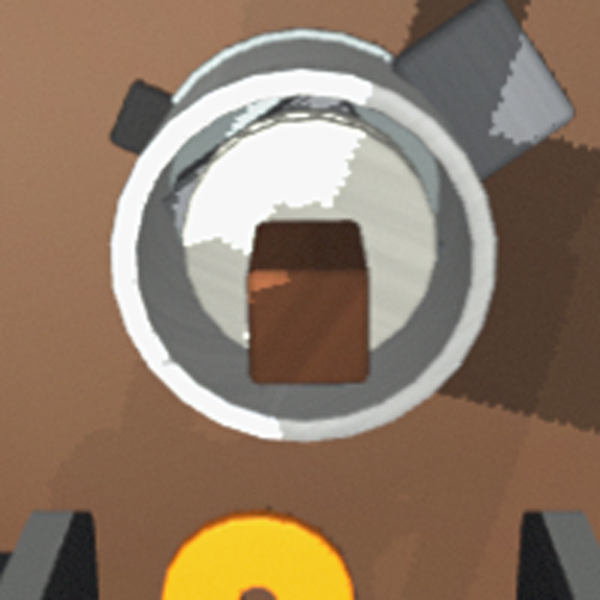

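```bash
python3 - <<'E'
from h import *
np.set_printoptions(precision=4,suppress=True)
c=np.load("wrist15cam.npy",allow_pickle=True).item()
px=lambda p:(215+p[0]/3-.33,130+p[1]/3-.33)
for z in (.134,):
    P=np.array([onz(c,px(p),z) for p in [(248,268),(369,268),(369,383),(250,383)]]);print(z,P.mean(0),[np.linalg.norm(P[i]-P[i-1]).round(4) for i in range(4)])
print("base front edge",np.mean([onz(c,px(p),.090) for p in [(258,221),(359,221)]],0),"top front edge",P[:2].mean(0))
s,d=[np.load(f"{n}15cam.npy",allow_pickle=True).item() for n in("scene","side")]
a=(140+(557-400)*.3,150+136*.3);b=(360+201*.3,150+126*.3)
print("head top ctr tri",tri([ray(s,a),ray(d,b)]))
W=np.array([onz(c,px(p),.084)[:2] for p in [(110,250),(496,250),(303,69),(290,440),(160,380),(440,385)]])
A=np.c_[2*W,np.ones(6)];q=np.linalg.lstsq(A,(W**2).sum(1),rcond=None)[0];print("rim",q[:2],np.sqrt(q[2]+q[:2]@q[:2]))
E
```

```text
0.134 [ 0.4709 -0.1495  0.134 ] [np.float64(0.0236), np.float64(0.0233), np.float64(0.0236), np.float64(0.0236)]
base front edge [ 0.4608 -0.1465  0.09  ] top front edge [ 0.4596 -0.1463  0.134 ]
head top ctr tri [ 0.4705 -0.1467  0.1351]
rim [ 0.4713 -0.151 ] 0.04480410821828629
```

```bash
python3 -c "
from bench import ctrl
print(ctrl.hand_in())"
```

```text
the job is handed in; nothing more can be done
None
```

The shaft is standing in the mill through all three discs, released, and the job is handed in at about 25.7 s of the 58 s allowed. `hand_in()` gives no verdict.

**What I did:** I took the small brown shaft out of the stand. The wrist pictures showed the edges of the hidden discs, so I fitted their hole positions from those. I went through each hole in turn without pressing, bringing the discs into line, then carried the tip to the mill's axis and lowered it into the bearing hole. The bottom was felt as a rise to 6 N at the wrist; I eased off, opened the jaws and withdrew straight up.

**Last checks:**
- **Depth:** the tip was at about 6.9 mm when it touched bottom, against 6 mm nominal and a 10 mm limit.
- **Position and tilt:** in the wrist picture the head is within about 1.5 mm of the rim centre and upright within about 2°.
- **Discs:** they look level in the pictures. I did not measure their height after release.
- **Gripper:** it is clear of everything, and the wrist force is about zero.
- **Disagreement:** triangulating from the scene and side cameras put the head top about 4 mm off in y. I put that down to coarse pixels and camera calibration, and I trusted the wrist camera and the arm position.
- **Not re-checked:** I did not look again at the bowl, jar and spoon at the end. The path did not go near them and no contact was felt.

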